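# Stack the box and set the lift table by clicks

## Robot

A 7-joint arm with a two-finger parallel gripper is mounted at the origin on a cart in front of the work surface, level with it; the furniture and walls round the work are solid. World frame = base frame: x ahead of the robot, y to its left, z up, the work surface at z = 0. Lengths are in m, angles in rad, forces in N, time in s.
With the tool pointing down it reaches from about 0.4 to 0.85 m from the base axis. Payload 4.5 kg.
Tool frame: the origin (TCP) lies at the very end of the fingers, on their centre line; the grasp point (between the pads) lies 19 mm behind it (r.grip_depth is the z of the grasp point in the tool frame, in m); z points along the fingers, y is the line along which they close (so a half turn about z gives the same grasp; the last joint's range is limited). The gripper opens to 88 mm and grips with 3 to 60 N. Pads are 18 mm wide; open, the fingers measure 123 mm over their backs; the gripper's body (75 mm by 187 mm) begins 45 mm behind the grasp point.
Start: joints at [-1.211, 0.689, -0.195, 1.565, 0.157, 0.902, -0.215], TCP at [0.2, 0.592, 0.239] pointing down, gripper open.
Joint ranges: [-3.01, 3.01], [-0.46, 2.08], [-1.47, 1.51], [0.13, 2.56], [-1, 4.14], [0.04, 2.09], [-2.66, 2.66]. Speed limits (rad/s): [2.57, 2.57, 3.14, 3.14, 3.14, 3.14, 3.14].

## Interface

Orientations are given as a unit quaternion [x, y, z, w].
In Python, from plant import r, camrig gives the robot as it stands (r), with the cameras (camrig).
- The arm moves only by the shell command python3 steer.py 'ROWS' [FORCE]. ROWS is a JSON object with one list for each field, all of the same length, 1 to 10, a row being the entries at one place: jaw (the opening from 0.0 (shut) to 1.0 (fully open)), x, y, z (the shift in parts of the range, where 1.0 means 1000 mm), wx, wy, wz (a rotation vector in a scale on which 1.0 is 180 degrees); each row is the pose to reach, as a shift and turn from the pose commanded when the command began, along the tool's axes at that moment; what a row does not reach only later rows make up. A row lasts 1/10 s, in which the tool goes at most 0.05 m and 0.15 rad, less where a joint would pass 70% of its speed; a pose out of reach is approached as far as the arm can. The fingers move at their own pace and stop on an object; FORCE is the grip in N (left out, the last holds). Time passes only in rows, so rows that do not move let the fingers close. It prints the time, the measured TCP pose, the force, the opening and the grip force at its end. Shift and turn numbers lie between -1 and 1, and a call with a number outside is refused. Input that does not fit is refused with a message, and nothing moves.
- r.get_state(): the state, without advancing time (a new reading comes with each control period).
- camrig.snapshot(name): name is "scene" or "top" or "wrist"; returns the picture (400x640x3 uint8, red, green, blue); there is no depth.
- camrig.camera_params(name): a dict with "fx", "fy", "cx", "cy" (pixels), "k1" (the pictures are not rectified: a ray, as slopes to the right and down, at radius r is drawn at 1 + k1 r^2 times it, then the intrinsics apply), "rvec" (rotation vector, rad) and "tvec" (3), from world to camera coordinates, as OpenCV has them. Camera axes: x right, y down, z forward; pixel columns grow to the right and rows downward; lengths in m; the calibration is good to about 2 mm. A picture is of the moment at which its call begins: read the wrist's pose just before it. camera_params takes no time and is no camera call; for the wrist camera it gives the pose at the moment of the call.
- r.finish_job(): hands the job in; it is judged then, once.
The state is a dict: "clock": time; "q": joint angles; "qd": joint speeds; "joint_torque": joint torques, N m; "tool_pos": TCP position; "eef_rot": TCP orientation; "contact_force": force on the tool from outside, world axes, zero at the start; "moment": the same for the moment, N m; "opening": opening from 0.0 (shut) to 1.0 (fully open); "finger_force": force on a finger pad.
Only numpy, scipy, OpenCV 4.12 (cv2) and the standard library are available. Lean on these libraries where they do the work, as an engineer would, in place of code of your own. Each camera call takes 0.05 s, during which the arm holds its last target. There are 200 camera calls.

## Task

Put the loose closed tooth box squarely on top of the matching box on the small lift table. Wind the table's black dial back (anticlockwise from above) to its end stop, then bring the table up exactly four clicks (clockwise), feeling each click, and let go with the dial resting in the fourth click and the boxes still squarely stacked. Leave the dental model and the white jar where they stand.

Things in the scene. Friction and masses are not known exactly. Their poses are not given: they have to be found in the camera images.
- lift: lift table unit, grey, fixed to the bench, 124 mm (its x) x 276 mm (its y) x 22 mm; origin under its centre, z up. A grey square turret (78 mm, top at z 78 mm) stands at its -y end and carries the dial; the lift table (aluminium plate 104 x 80 mm) is at its +y end, centred at y +75 mm, plate top at z 40 mm when the dial is at its stop, 12 mm higher per rad of dial
- dial_grip (a point): point on the dial's vertical axis at a good height to grip: 108 mm above the bench, 13 mm below its top. The dial is a black knob with an upright grip bar, 60 mm long, 20 mm thick, 34 mm high; at dial 0 the bar lies 0.90 rad anticlockwise (from above) of the unit's x axis.
- dial_top (a point): middle of the top of the dial's grip bar, 121 mm above the bench, turning with the dial; its x axis lies along the bar, away from the pale line on top. The dial has click notches: up to about 0.25 N m resists, then pulls on into the next notch; left between notches it runs to the nearer one. The end stops bear 0.6 N m and more
- dial (a joint): dial angle, rad: 0 at rest in the notch at its lower end stop (the stop is met at -0.03), growing clockwise from above (table rises), upper stop 2.8. Starts in a higher notch. The rest place at the lower stop counts zero, the next notch up is click one. The angle between notches is not known (somewhere between 15 and 30 degrees): count them by feel
- box_low_base (a point): closed tooth box: shallow dark grey box with a clear lid fixed shut, 62 mm (its x) x 92 mm (its y) x 32 mm high; origin at the middle of its underside, z up. This one is held by clips on the lift table, its long side along the lift unit's x, and goes up and down with the table
- box_top: closed tooth box: shallow dark grey box with a clear lid fixed shut, 62 mm (its x) x 92 mm (its y) x 32 mm high; origin at the middle of its underside, z up. This is the loose one, standing on the bench, 0.08 to 0.17 kg. Stacked on the other its origin is 31 to 32 mm above that of box_low_base; it may lie either way round (half a turn does not matter)
- model: bystander: dark dental arch model on a pale plaster base, 60 x 68 x 28 mm, loose on the bench; origin under its middle
- jar: bystander: white screw jar, 52 mm across, 55 mm high, loose on the bench; origin under its middle

How it is judged:
On the way:
1. the dial is wound back to its lower end stop (value of joint dial below 0.06 rad), for 0.2 s.
At the end, for the whole second after the job is handed in: The dial has been at its lower stop and now rests in the fourth notch above it (within 0.1 rad); the loose box lies flat on the box on the lift table, closed sides flush within 8 mm and 7 degrees (either way round), at rest; model and jar are within 20 mm of where they stood (value of joint dial between 1.42 and 1.63 rad and velocity of joint dial between -0.05 and 0.05 rad/s and x of box_top in the frame of box_low_base between -0.008 and 0.008 m and y of box_top in the frame of box_low_base between -0.008 and 0.008 m and z of box_top in the frame of box_low_base between 0.027 and 0.036 m and angle between the x axis of box_top and the x axis of box_low_base, either way round below 0.12 rad and angle between box_top's own z axis and vertical below 0.06 rad and linear speed of box_top below 0.02 m/s and distance of each of model, jar from where it was at the start of the episode below 0.02 m); the robot touches nothing.
It fails at once if the dental model or the white jar is pushed away or knocked over (distance of any of model, jar from where it was at the start of the episode above 0.03 m or angle between any of model, jar's own z axis and vertical above 0.5 rad).
It also fails if it takes over 72 s, if anything falls off the work surface, if the arm or the gripper's body presses on something with over 40 N, if the wrist force passes 120 N, or if a joint passes its speed limit or range.

## Working session

There is one attempt and no reset: what is moved stays moved. The work goes in short steps, Python scripts to look and compute and a shell command to move; the robot and the scene stay as the last step left them, time stands still between calls to the robot, and variables do not carry over. Pictures are saved under pics/ and viewed, at most 10 in all, crops included, and the job is handed in when it is done.

```bash
ls; mkdir -p pics
python3 - <<'E'
from plant import r, camrig
import cv2
print(r.get_state(), r.grip_depth)
for n in("scene","top","wrist"):
    print(n,camrig.camera_params(n))
    cv2.imwrite(f"pics/{n}0.png",camrig.snapshot(n)[:,:,::-1])
E
```

```text
pics
plant.py
steer.py
{'clock': 0.0, 'q': array([-1.21123815,  0.68997509, -0.1945178 ,  1.56635485,  0.15734897,
        0.90251054, -0.21510117]), 'qd': array([-1.52256176e-04, -7.89326797e-05, -1.95093185e-03, -1.16917644e-03,
        8.08989470e-04,  1.08300028e-03,  2.26180402e-04]), 'joint_torque': array([-7.58401857e-04, -5.27571523e+01, -1.26714002e+00, -1.53434855e+01,
       -5.26293903e-02,  6.45851178e-03,  1.66575783e-04]), 'tool_pos': array([0.19987007, 0.59150363, 0.23791282]), 'eef_rot': array([ 1.62101626e-01,  9.86773635e-01, -9.23088626e-04, -6.39694769e-05]), 'contact_force': array([-1.10280262,  0.65953013,  0.14908456]), 'moment': array([0.0192052 , 0.03560419, 0.00440758]), 'finger_force': 0.0, 'opening': 0.9982748104517404} -0.0187
scene {'fx': 457.3053935973758, 'fy': 457.3053935973758, 'cx': 320.7642233196481, 'cy': 199.92177247327913, 'k1': -0.13565940590518522, 'rvec': array([ 2.05317709, -0.69537433,  0.39857933]), 'tvec': array([-0.48609077,  0.25138   ,  1.08991334])}
top {'fx': 459.66152262609415, 'fy': 459.66152262609415, 'cx': 315.6935054239387, 'cy': 196.4721842617712, 'k1': -0.07730250874810675, 'rvec': array([ 2.12167725, -2.15503523,  0.13898308]), 'tvec': array([-0.02525083,  0.58393009,  1.54028285])}
wrist {'fx': 355.94453671796884, 'fy': 355.94453671796884, 'cx': 318.42633135671366, 'cy': 198.70778910833923, 'k1': -0.022555005931998325, 'rvec': array([-2.33319578, -1.67548264, -0.26392858]), 'tvec': array([-0.62366742, -0.04239423,  0.39167657])}
```

View pics/scene0.png

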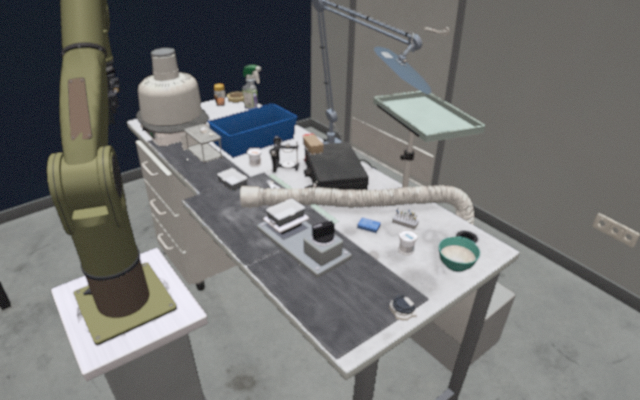

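View pics/top0.png

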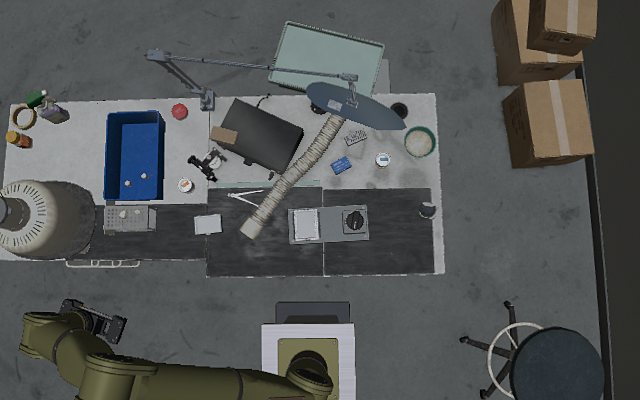

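The scene view shows the loose box at about (232,178), the low box on the lift at (286,213), the dial at (322,232), the model at (403,306) and a hose above the bench. In the top view the same things are at (208,224), (305,223), (355,220) and (427,210). The jar is either (382,159) or (186,185). I'll take enlarged crops.

Run:
```python
import cv2,numpy as np
t=cv2.imread("pics/top0.png")[140:260,180:440]; s=cv2.imread("pics/scene0.png")[150:280,200:430]
t=cv2.resize(t,(780,360),interpolation=cv2.INTER_CUBIC)
cv2.imwrite("pics/tc.png",t)
cv2.imwrite("pics/sc.png",cv2.resize(s,None,fx=3.4,fy=3.4,interpolation=cv2.INTER_CUBIC))
```

```text
(no output)
```

View pics/tc.png

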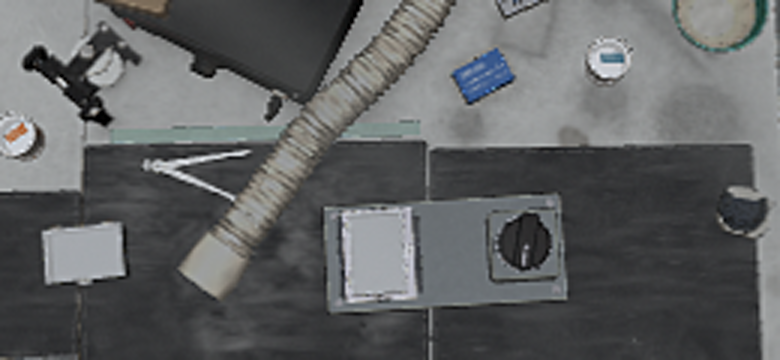

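View pics/sc.png

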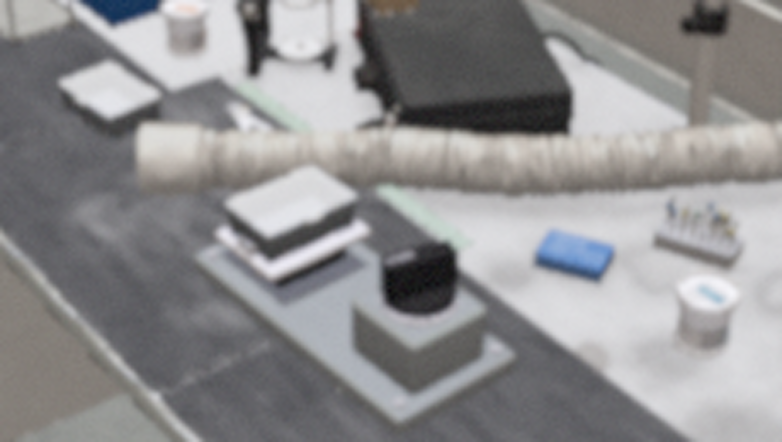

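The crops are clear. Top: loose box lid at about (208,225), low box lid (306,224), dial (355,220) and the hose's open end at about (247,233). I'll triangulate from these two views.

```bash
cat > h.py <<'E'
from plant import r, camrig
import numpy as np, cv2
def ray(p,c):
    K=np.array([[c['fx'],0,c['cx']],[0,c['fy'],c['cy']],[0,0,1]])
    u=cv2.undistortPoints(np.array([[p]],float),K,np.array([c['k1'],0,0,0,0.]))[0,0]
    R=cv2.Rodrigues(c['rvec'])[0]
    return -R.T@c['tvec'],R.T@np.array([u[0],u[1],1])
def plane(p,c,z):
    o,d=ray(p,c); return o+d*(z-o[2])/d[2]
def tri(p1,c1,p2,c2):
    o1,d1=ray(p1,c1);o2,d2=ray(p2,c2)
    s=np.linalg.lstsq(np.c_[d1,-d2],o2-o1,rcond=None)[0]
    a,b=o1+s[0]*d1,o2+s[1]*d2
    return (a+b)/2,np.linalg.norm(a-b)
E
python3 - <<'E'
from h import *
np.set_printoptions(precision=4,suppress=True)
T,S=camrig.camera_params("top"),camrig.camera_params("scene")
t=lambda x,y:(x/3+180,y/3+140)
s=lambda x,y:(x/3.4+200,y/3.4+150)
for n,a,b in [("loose",(85,254),(110,87)),("low",(378,253),(291,205)),("dial",(525,241),(419,255)),("hose_end",(207,275),(160,158)),("hose_mid",(260,195),(290,158)),("unit corner near+y",(330,312),(200,260)),("unit corner near -y",(566,299),(399,421)),("unit corner far -y",(561,196),(512,353)),("model",(743,211),(690,530)),("jarR",(608,60),(708,292)),("jarL",(17,135),(186,8))]:
    p,e=tri(t(*a),T,s(*b),S); print(n,p,e)
for p in [(42,230),(122,222),(127,277),(49,286)]: print("loose c",plane(t(*p),T,.032))
for p in [(340,210),(410,207),(415,296),(345,301)]: print("low c",plane(t(*p),T,.08))
for p in [(323,209),(561,196),(566,299),(330,312)]: print("unit c",plane(t(*p),T,.022))
E
```

```text
loose [0.4936 0.3379 0.0344] 0.002876906049779366
low [ 0.4854 -0.0016  0.0786] 0.0014612803948098397
dial [ 0.4932 -0.163   0.117 ] 0.002949351679462998
hose_end [0.4684 0.1963 0.0312] 0.004360707093334739
hose_mid [0.5653 0.1329 0.0262] 0.015393112528693324
unit corner near+y [0.4251 0.0562 0.014 ] 0.004945652478600057
unit corner near -y [ 0.4348 -0.2154  0.0185] 0.0033524238670835315
unit corner far -y [ 0.5521 -0.2117  0.0244] 0.00016785193223015768
model [ 0.533  -0.4252  0.0123] 0.0017115858443801397
jarR [ 0.7082 -0.2701  0.0483] 0.0042989533037637645
jarL [0.6311 0.4169 0.0495] 0.0017778550978339589
loose c [0.5211 0.3902 0.032 ]
loose c [0.5291 0.2965 0.032 ]
loose c [0.4653 0.2898 0.032 ]
loose c [0.4561 0.3806 0.032 ]
low c [0.5334 0.0406 0.08  ]
low c [ 0.5355 -0.0376  0.08  ]
low c [ 0.4363 -0.0416  0.08  ]
low c [0.432  0.0359 0.08  ]
unit c [0.5417 0.0641 0.022 ]
unit c [ 0.5523 -0.2119  0.022 ]
unit c [ 0.4332 -0.2141  0.022 ]
unit c [0.4226 0.0568 0.022 ]
```

The heights agree: loose lid 0.034, low lid 0.079, dial top 0.117 (nominal 0.121), unit corners about 0.02. The unit's yaw is about 0.04. The hose lies on the bench between the boxes. Next I'll go above the loose box and look with the wrist camera.

```bash
cat >> h.py <<'E'
from scipy.spatial.transform import Rotation as Ro
np.set_printoptions(precision=4,suppress=True)
def goal(p,yaw):
    "tool-frame shift and turn to TCP p, pointing down, tool y at world yaw"
    s=r.get_state(); R=Ro.from_quat(s['eef_rot'])
    y=np.array([np.cos(yaw),np.sin(yaw),0]); z=np.array([0,0,-1.]); 
    G=Ro.from_matrix(np.c_[np.cross(y,z),y,z])
    y0=R.as_matrix()[:,1]
    print("shift",R.inv().apply(np.array(p)-s['tool_pos']),"turn",(R.inv()*G).as_rotvec(),"tooly",np.arctan2(y0[1],y0[0]),"q7",s['q'][6])
E
python3 - <<'E'
from h import *
goal([.494,.338,.2],.093)
c=camrig.camera_params("wrist");s=r.get_state()
R=cv2.Rodrigues(c['rvec'])[0]
print(Ro.from_quat(s['eef_rot']).inv().apply(-R.T@c['tvec']-s['tool_pos']))
print(Ro.from_quat(s['eef_rot']).inv().apply(R[2]))
E
```

```text
shift [-0.3598 -0.1462  0.0383] turn [-0.0012  0.0009  1.1521] tooly 1.2451164245993593 q7 -0.2151156391153332
[ 0.0813 -0.0002 -0.1462]
[-0.3101 -0.0004  0.9507]
```

Units first: turns go in shares of 180 degrees. So 1.152 rad / 3.1416 = 0.3667.

```bash
python3 steer.py '{"jaw":[1, 1, 1, 1, 1, 1, 1, 1, 1, 1], "x":[-0.045, -0.09, -0.135, -0.18, -0.225, -0.27, -0.315, -0.36, -0.36, -0.36], "y":[-0.018, -0.036, -0.055, -0.073, -0.091, -0.11, -0.128, -0.146, -0.146, -0.146], "z":[0, 0, 0.01, 0.01, 0.02, 0.03, 0.035, 0.038, 0.038, 0.038], "wx":[0, 0, 0, 0, 0, 0, 0, 0, 0, 0], "wy":[0, 0, 0, 0, 0, 0, 0, 0, 0, 0], "wz":[0.0458, 0.0917, 0.1375, 0.1833, 0.2292, 0.275, 0.3209, 0.3667, 0.3667, 0.3667]}'
python3 - <<'E'
from h import *
import pickle
goal([.494,.338,.1],.093)
c=camrig.camera_params("wrist");im=camrig.snapshot("wrist")[:,:,::-1];cv2.imwrite("pics/w1.png",im);pickle.dump(c,open("w1.pkl","wb"))
E
```

```text
clock: 1.15
tool_pos: [0.495, 0.3374, 0.2003]
eef_rot: [0.674, 0.738, -0.0, 0.0]
contact_force: [-0.8, 1.1, 0.7]
opening: 0.997
finger_force: 0.0
shift [ 0.0008 -0.0009  0.1003] turn [-0.0005  0.0006 -0.0022] tooly 0.09084497033282798 q7 -0.5069945853146929
```

View pics/w1.png

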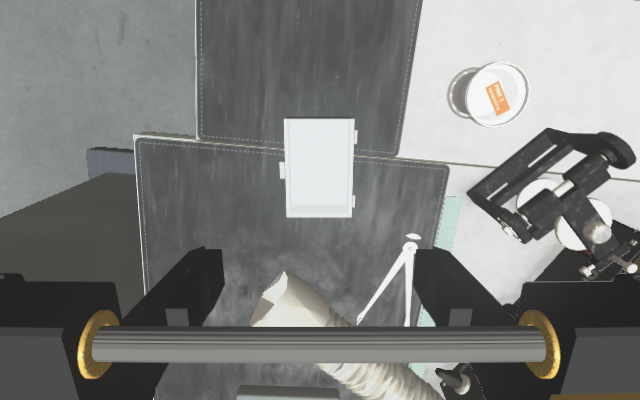

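The wrist view shows the loose lid's white rectangle at about (285–355, 118–217), with small latches at the sides, and the hose end at (285,275), which is clear. I'll measure the lid from this view and cross-check against the top view.

```bash
cat >> h.py <<'E'
def rect(im,box,thr=170):
    x0,y0,x1,y1=box; m=(im[y0:y1,x0:x1].min(2)>thr).astype(np.uint8)
    m=cv2.morphologyEx(m,cv2.MORPH_OPEN,np.ones((9,9)) if min(m.shape)>80 else np.ones((3,3)))
    c=max(cv2.findContours(m,cv2.RETR_EXTERNAL,2)[0],key=cv2.contourArea)
    return cv2.boxPoints(cv2.minAreaRect(c))+[x0,y0]
def report(P,c,z):
    W=np.array([plane(p,c,z) for p in P]); a,b=W[1]-W[0],W[2]-W[1]
    l=a if np.linalg.norm(a)>np.linalg.norm(b) else b
    print("centre",W.mean(0),"sides",np.linalg.norm(a),np.linalg.norm(b),"long yaw",np.arctan2(l[1],l[0])%np.pi)
    return W
E
python3 - <<'E'
from h import *
import pickle
c=pickle.load(open("w1.pkl","rb"));P=rect(cv2.imread("pics/w1.png"),(265,100,380,235),185);print(P)
report(P,c,.032)
T=camrig.camera_params("top");Q=rect(cv2.imread("pics/top0.png"),(190,208,228,242),120);print(Q);report(Q,T,.032)
print(tri(P.mean(0),c,Q.mean(0),T))
E
```

```text
[[280. 119.]
 [353. 119.]
 [353. 216.]
 [280. 216.]]
centre [0.4919 0.3428 0.032 ] sides 0.06331015579291059 0.08995232639611683 long yaw 1.691609668889945
[[193.7462 215.4467]
 [219.6853 213.5939]
 [221.0812 233.1371]
 [195.1421 234.9898]]
centre [0.494  0.3425 0.032 ] sides 0.09135439768151363 0.06815867664461736 long yaw 1.6270052234515884
(array([0.493 , 0.3436, 0.028 ]), np.float64(0.0024496654425977225))
```

```bash
python3 steer.py '{"jaw":[1, 1, 1, 1, 1, 1, 0.5, 0.5, 0.5, 0.5], "x":[0.005, 0.005, 0.005, 0.005, 0.005, 0.005, 0.005, 0.005, 0.005, 0.005], "y":[-0.001, -0.001, -0.001, -0.001, -0.001, -0.001, -0.001, -0.001, -0.001, -0.001], "z":[0.045, 0.09, 0.135, 0.17, 0.194, 0.194, 0.194, 0.194, 0.194, 0.194], "wx":[0, 0, 0, 0, 0, 0, 0, 0, 0, 0], "wy":[0, 0, 0, 0, 0, 0, 0, 0, 0, 0], "wz":[0, 0, 0, 0, 0, 0, 0, 0, 0, 0]}' 20
```

```text
clock: 2.2
tool_pos: [0.4938, 0.3443, 0.0082]
eef_rot: [0.673, 0.739, 0.001, 0.0]
contact_force: [-2.0, -0.1, 4.9]
opening: 0.677
finger_force: 19.5
```

Gripped at 59.6 mm opening and 19.5 N. I'll lift straight up.

```bash
python3 steer.py '{"jaw":[0.5, 0.5, 0.5, 0.5, 0.5, 0.5], "x":[0, 0, 0, 0, 0, 0], "y":[0, 0, 0, 0, 0, 0], "z":[-0.03, -0.07, -0.115, -0.16, -0.2, -0.22], "wx":[0, 0, 0, 0, 0, 0], "wy":[0, 0, 0, 0, 0, 0], "wz":[0, 0, 0, 0, 0, 0]}' 20
python3 - <<'E'
from h import *
goal([.565,0,.22],1.61)
E
```

```text
clock: 2.8
tool_pos: [0.4942, 0.3442, 0.2312]
eef_rot: [0.674, 0.739, 0.003, 0.0]
contact_force: [0.7, 0.4, -1.2]
opening: 0.678
finger_force: 19.6
shift [-0.3493  0.0386  0.0102] turn [ 0.0068  0.0012 -1.5173] tooly 0.09268950802940629 q7 -0.5157035564260977
```

To row units: -1.45 rad / 3.1416 = -0.4615.

```bash
python3 steer.py '{"jaw":[0.5, 0.5, 0.5, 0.5, 0.5, 0.5, 0.5, 0.5, 0.5, 0.5], "x":[-0.035, -0.07, -0.105, -0.14, -0.175, -0.21, -0.25, -0.3, -0.349, -0.349], "y":[0.004, 0.008, 0.012, 0.015, 0.02, 0.024, 0.03, 0.035, 0.038, 0.038], "z":[0, 0, 0, 0, 0, 0, 0, 0, 0, 0], "wx":[0, 0, 0, 0, 0, 0, 0, 0, 0, 0], "wy":[0, 0, 0, 0, 0, 0, 0, 0, 0, 0], "wz":[-0.0462, -0.0923, -0.1385, -0.1846, -0.2308, -0.2769, -0.3231, -0.3692, -0.4154, -0.4615]}'
python3 steer.py '{"jaw":[0.5, 0.5, 0.5], "x":[0, 0, 0], "y":[0, 0, 0], "z":[0.01, 0.01, 0.01], "wx":[0, 0, 0], "wy":[0, 0, 0], "wz":[-0.0213, -0.0213, -0.0213]}'
python3 - <<'E'
from h import *
import pickle
goal([.4854,-.0016,.2],1.61)
c=camrig.camera_params("wrist");im=camrig.snapshot("wrist")[:,:,::-1];cv2.imwrite("pics/w2.png",im);pickle.dump(c,open("w2.pkl","wb"))
E
```

```text
clock: 3.8
tool_pos: [0.5634, -0.0117, 0.2265]
eef_rot: [0.018, 1.0, -0.004, -0.0]
contact_force: [-0.0, -0.9, -1.2]
opening: 0.681
finger_force: 19.6
clock: 4.1
tool_pos: [0.5628, -0.0004, 0.2169]
eef_rot: [-0.019, 1.0, -0.0, -0.0]
contact_force: [-0.1, -0.3, -1.4]
opening: 0.679
finger_force: 19.6
shift [0.0774 0.0018 0.017 ] turn [-0.0001 -0.0004 -0.0015] tooly 1.608500563743394 q7 1.195771330874975
```

View pics/w2.png

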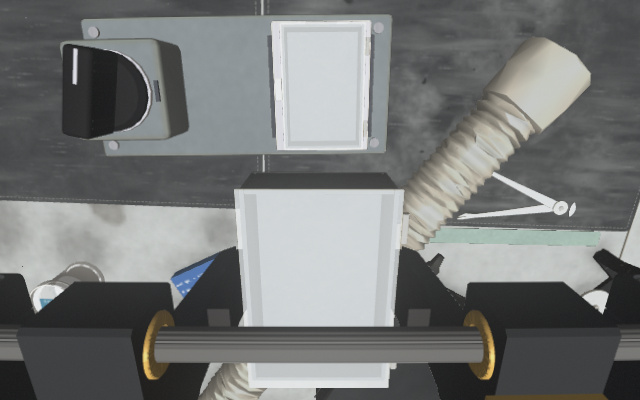

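The wrist view shows the low box and plate at about (272–370, 20–152), the dial at (105,95) with its pale line at (73,65), and the carried box at (236–403, 188–387), held squarely. I'll zoom in on the low box.

Run:
```python
import cv2
cv2.imwrite("pics/w2c.png",cv2.resize(cv2.imread("pics/w2.png")[5:205,225:415],None,fx=3,fy=3,interpolation=cv2.INTER_CUBIC))
```

```text
(no output)
```

View pics/w2c.png

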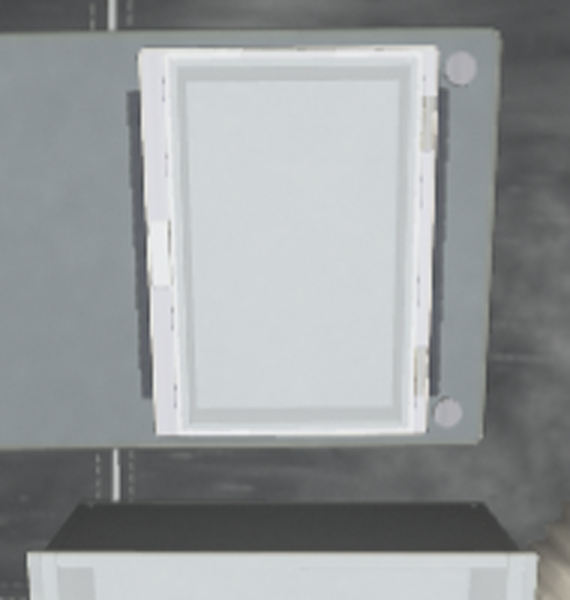

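Run:
```python
from h import *
import pickle
c=pickle.load(open("w2.pkl","rb"));T=camrig.camera_params("top")
P=np.array([(167,55),(424,52),(413,430),(180,430)])/3+[225,5]
for z in (.075,.08): report(P,c,z)
Q=np.array([(346,212),(407,210),(412,294),(351,299)])/3+[180,140]
report(Q,T,.08)
p,e=tri(P.mean(0),c,np.array((378.5,253))/3+[180,140],T);print("tri",p,e)
C=np.array([(236,188),(403,188),(389,387),(245,387)],float)
print(report(C,c,.2407)); s=r.get_state();print(s['tool_pos'])
print("dial line",plane((73,65),c,.121),[plane(q,c,.121) for q in [(62,44),(88,44),(117,100),(92,135),(64,135)]])
```

```text
centre [0.4855 0.0006 0.075 ] sides 0.06315892735631412 0.09354769999840847 long yaw 0.0456735431307077
centre [0.4854 0.0006 0.08  ] sides 0.06206316290317198 0.09192471099871939 long yaw 0.04567354313070768
centre [ 0.484  -0.0023  0.08  ] sides 0.06812702759855999 0.09369937192702633 long yaw 0.04471229866449722
tri [ 0.4835 -0.0009  0.089 ] 0.002577373044993686
centre [ 0.563  -0.0005  0.2407] sides 0.05992829642801433 0.09136767475773633 long yaw 0.046395415673005286
[[ 0.5185 -0.0317  0.2407]
 [ 0.5162  0.0282  0.2407]
 [ 0.6075  0.0324  0.2407]
 [ 0.6099 -0.031   0.2407]]
[ 0.5631 -0.0001  0.2171]
dial line [ 0.4756 -0.1625  0.121 ] [array([ 0.4631, -0.1676,  0.121 ]), array([ 0.4627, -0.1507,  0.121 ]), array([ 0.4967, -0.1365,  0.121 ]), array([ 0.5205, -0.1568,  0.121 ]), array([ 0.5211, -0.1764,  0.121 ])]
```

The low lid measures 62×92 mm at z 0.08, centred at (0.4854, 0.0006), yaw 0.046. The carried box in the same view is at (0.563, -0.0005), yaw 0.046. I need dx 0.0775, dy 0.004 in tool axes.

```bash
python3 steer.py '{"jaw":[0.5, 0.5, 0.5, 0.5, 0.5, 0.5, 0.5], "x":[0.03, 0.06, 0.0775, 0.0775, 0.0775, 0.0775, 0.0775], "y":[0.002, 0.004, 0.004, 0.004, 0.004, 0.004, 0.004], "z":[0, 0, 0.01, 0.05, 0.085, 0.11, 0.11], "wx":[0, 0, 0, 0, 0, 0, 0], "wy":[0, 0, 0, 0, 0, 0, 0], "wz":[0, 0, 0, 0, 0, 0, 0]}'
python3 steer.py '{"jaw":[0.5, 0.5, 0.5, 0.5], "x":[0, 0, 0, 0], "y":[0, 0, 0, 0], "z":[0.004, 0.008, 0.011, 0.011], "wx":[0, 0, 0, 0], "wy":[0, 0, 0, 0], "wz":[0, 0, 0, 0]}'
```

```text
clock: 4.85
tool_pos: [0.4841, 0.0009, 0.1049]
eef_rot: [-0.02, 1.0, -0.0, -0.002]
contact_force: [-0.4, 0.4, -0.9]
opening: 0.678
finger_force: 19.6
clock: 5.25
tool_pos: [0.4859, 0.0005, 0.0961]
eef_rot: [-0.019, 1.0, 0.0, 0.001]
contact_force: [0.1, 0.7, -1.1]
opening: 0.684
finger_force: 19.6
```

```bash
python3 steer.py '{"jaw":[0.5, 0.5, 0.5], "x":[0, 0, 0], "y":[0, 0, 0], "z":[0.002, 0.004, 0.004], "wx":[0, 0, 0], "wy":[0, 0, 0], "wz":[0, 0, 0]}';python3 steer.py '{"jaw":[0.5, 0.5, 0.5], "x":[0, 0, 0], "y":[0, 0, 0], "z":[0.002, 0.004, 0.004], "wx":[0, 0, 0], "wy":[0, 0, 0], "wz":[0, 0, 0]}'
```

```text
clock: 5.55
tool_pos: [0.486, 0.0004, 0.0924]
eef_rot: [-0.019, 1.0, -0.0, 0.001]
contact_force: [-0.4, -0.3, 8.2]
opening: 0.679
finger_force: 19.3
clock: 5.85
tool_pos: [0.4857, 0.0005, 0.088]
eef_rot: [-0.02, 1.0, -0.0, 0.0]
contact_force: [-1.4, 0.5, 4.7]
opening: 0.679
finger_force: 19.2
```

Contact at TCP z of about 0.09. I'll open, retreat upward, then back off to look.

```bash
python3 steer.py '{"jaw":[0.85, 0.85, 0.85, 0.85, 0.85, 0.85, 0.85, 0.85, 0.85, 0.85], "x":[0, 0, 0, 0, 0, 0, -0.04, -0.078, -0.078, -0.078], "y":[0, 0, 0, 0, 0, 0, 0, 0, 0, 0], "z":[0, 0, 0, -0.03, -0.07, -0.12, -0.13, -0.13, -0.13, -0.13], "wx":[0, 0, 0, 0, 0, 0, 0, 0, 0, 0], "wy":[0, 0, 0, 0, 0, 0, 0, 0, 0, 0], "wz":[0, 0, 0, 0, 0, 0, 0, 0, 0, 0]}'
python3 - <<'E'
from h import *
import pickle
c=camrig.camera_params("wrist");im=camrig.snapshot("wrist")[:,:,::-1];cv2.imwrite("pics/w3.png",im);pickle.dump(c,open("w3.pkl","wb"))
E
```

```text
clock: 6.85
tool_pos: [0.5632, 0.0035, 0.2171]
eef_rot: [-0.019, 1.0, 0.0, -0.001]
contact_force: [-0.2, 0.4, -0.8]
opening: 0.853
finger_force: 0.0
```

View pics/w3.png

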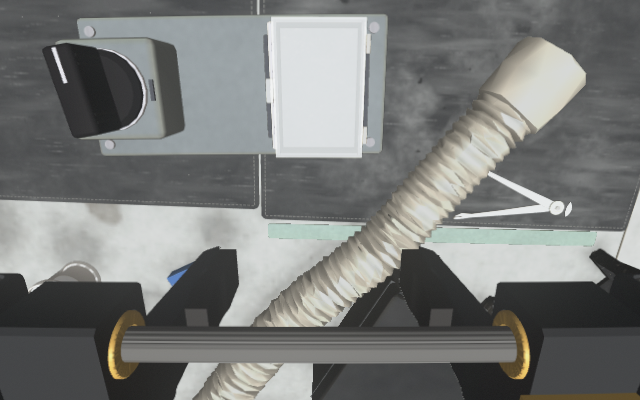

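The stack looks square, with the lid at (272–366, 18–157). Pressing down moved the dial down one click: the pale line is now tilted, at (52,48)–(66,83). I'll measure both.

Run:
```python
from h import *
import pickle
def line(im,c):
    m=(im[30:100,45:95].min(2)>150).astype(np.uint8)
    n,l,st,_=cv2.connectedComponentsWithStats(m)
    for i in range(1,n):
        if st[i,4]<25: continue
        y,x=np.where(l==i);
        v=cv2.fitLine(np.c_[x,y].astype(np.float32),cv2.DIST_L2,0,.01,.01).ravel()
        ts=(np.c_[x+45,y+30]-[v[2]+45,v[3]+30])@v[:2]
        e=[plane(v[2:]+[45,30]+v[:2]*t,c,.121) for t in(ts.min(),ts.max())]
        d=e[1]-e[0];print(st[i],e,np.arctan2(d[1],d[0]))
for n in "23":
    c=pickle.load(open(f"w{n}.pkl","rb"));im=cv2.imread(f"pics/w{n}.png");line(im,c)
print([plane(q,c,.121) for q in [(42,48),(80,38),(70,137)]])
P=np.array([(272,18),(366,18),(361,157),(275,157)],float)
for z in(.1,.105,.11):report(P,c,z)
goal([.492,-.163,.2],.18-np.pi/2);goal([.492,-.163,.2],.18+np.pi/2)
```

```text
[43  0  7  8 47] [array([ 0.4541, -0.1487,  0.121 ]), array([ 0.4585, -0.1463,  0.121 ])] 0.5055691949496334
[ 28  18   5  36 137] [array([ 0.4868, -0.1634,  0.121 ]), array([ 0.4653, -0.1597,  0.121 ])] 2.9682951865943643
[34  0 15  8 96] [array([ 0.4568, -0.1518,  0.121 ]), array([ 0.4565, -0.1428,  0.121 ])] 1.6142299293108033
[28 10 22  7 79] [array([ 0.4618, -0.1565,  0.121 ]), array([ 0.4624, -0.1429,  0.121 ])] 1.5219759371873973
[  7  17  15  36 143] [array([ 0.4655, -0.1703,  0.121 ]), array([ 0.487 , -0.1659,  0.121 ])] 0.20142130321920404
[array([ 0.4662, -0.1774,  0.121 ]), array([ 0.4597, -0.1516,  0.121 ]), array([ 0.5229, -0.1686,  0.121 ])]
centre [0.4873 0.0005 0.1   ] sides 0.06313301817801178 0.09470705533069426 long yaw 0.03882170691176873
centre [0.4872 0.0005 0.105 ] sides 0.0619346913350577 0.09290942217620277 long yaw 0.03882170691176877
centre [0.4871 0.0005 0.11  ] sides 0.06073636449210361 0.09111178902171127 long yaw 0.038821706911768734
shift [ 0.0766 -0.1635  0.0172] turn [-0.0039 -0.      3.001 ] tooly 1.6102333273025506 q7 1.1782458104681948
shift [ 0.0766 -0.1635  0.0172] turn [ 0.     -0.0026 -0.1406] tooly 1.6102333273025506 q7 1.1782458104681948
```

The stack is within 2 mm, yaw 0.04. The dial bar is at 0.20 rad, so dial ≈ 0.75, one notch of about 0.375 lower than before. The line intersection puts the axis at (0.493, -0.164), which agrees with triangulation. I'll move above the dial.

To row units: -0.162 rad / 3.1416 = -0.0516.

```bash
python3 steer.py '{"jaw":[0.6, 0.6, 0.6, 0.6, 0.6, 0.6, 0.6], "x":[0.015, 0.03, 0.05, 0.065, 0.077, 0.077, 0.077], "y":[-0.035, -0.07, -0.11, -0.14, -0.165, -0.165, -0.165], "z":[0, 0, 0, 0, 0.017, 0.017, 0.017], "wx":[0, 0, 0, 0, 0, 0, 0], "wy":[0, 0, 0, 0, 0, 0, 0], "wz":[-0.0159, -0.0318, -0.0516, -0.0516, -0.0516, -0.0516, -0.0516]}'
python3 - <<'E'
from h import *
goal([.493,-.164,.091],1.772)
E
```

```text
clock: 7.6
tool_pos: [0.4916, -0.1641, 0.2003]
eef_rot: [-0.1, 0.995, 0.0, -0.001]
contact_force: [0.2, 0.9, 0.3]
opening: 0.599
finger_force: 0.0
shift [-0.0016 -0.0003  0.1093] turn [ 0.0012 -0.0019 -0.0007] tooly 1.7712740247790086 q7 1.562391816411918
```

```bash
python3 steer.py '{"jaw":[0.6, 0.6, 0.6, 0.6, 0.1, 0.1, 0.1, 0.1, 0.1], "x":[-0.001, -0.001, -0.001, -0.001, -0.001, -0.001, -0.001, -0.001, -0.001], "y":[0, 0, 0, 0, 0, 0, 0, 0, 0], "z":[0.045, 0.08, 0.109, 0.109, 0.109, 0.109, 0.109, 0.109, 0.109], "wx":[0, 0, 0, 0, 0, 0, 0, 0, 0], "wy":[0, 0, 0, 0, 0, 0, 0, 0, 0], "wz":[0, 0, 0, 0, 0, 0, 0, 0, 0]}' 40
python3 -c "
from h import *
goal([.493,-.164,.091],1.772);s=r.get_state();print(s['moment'],s['contact_force'])"
```

```text
clock: 8.5
tool_pos: [0.4943, -0.1638, 0.0923]
eef_rot: [-0.1, 0.995, 0.0, 0.0]
contact_force: [-0.5, 1.8, 3.7]
opening: 0.221
finger_force: 40.0
shift [0.0013 0.0001 0.0013] turn [0.0001 0.001  0.0001] tooly 1.7721081773874128 q7 1.4341976441243427
[0.3198 0.0972 0.0096] [-0.4571  1.8352  3.737 ]
```

Gripped the bar at 19.4 mm and 40 N. Now I'll wind anticlockwise (tool z negative) in steps, watching the moment.

```bash
cat > m.py <<'E'
from h import *
s=r.get_state();y=Ro.from_quat(s['eef_rot']).as_matrix()[:,1]
print("yaw %.3f Mz %.3f q7 %.3f"%(np.arctan2(y[1],y[0]),s['moment'][2],s['q'][6]),s['contact_force'],s['finger_force'])
E
for i in 1 2 ; do python3 steer.py '{"jaw":[0.1, 0.1], "x":[0, 0], "y":[0, 0], "z":[0, 0], "wx":[0, 0], "wy":[0, 0], "wz":[-0.0159, -0.0318]}' >/dev/null; python3 m.py; done
python3 steer.py '{"jaw":[0.1, 0.1], "x":[0, 0], "y":[0, 0], "z":[0, 0], "wx":[0, 0], "wy":[0, 0], "wz":[-0.0159, -0.0318]}' >/dev/null; python3 m.py
python3 steer.py '{"jaw":[0.1, 0.1], "x":[0, 0], "y":[0, 0], "z":[0, 0], "wx":[0, 0], "wy":[0, 0], "wz":[-0.0159, -0.0318]}' >/dev/null; python3 m.py
```

```text
yaw 1.873 Mz -0.186 q7 1.501 [-0.3272  1.9278  4.9705] 40.02105941064656
yaw 1.974 Mz 0.120 q7 1.569 [-0.082   1.5354  3.745 ] 39.99535490758717
yaw 2.075 Mz 0.133 q7 1.639 [-0.8777  1.0707  4.2753] 40.01621634699404
yaw 2.174 Mz -0.073 q7 1.708 [-1.749   1.2661  3.9643] 39.99625568278134
```

One click passed (Mz changed sign and came back). I'll continue to the stop.

To row units: -0.1 rad / 3.1416 = -0.0318.

```bash
python3 steer.py '{"jaw":[0.1, 0.1], "x":[0, 0], "y":[0, 0], "z":[0, 0], "wx":[0, 0], "wy":[0, 0], "wz":[-0.0159, -0.0318]}' >/dev/null; python3 m.py
python3 steer.py '{"jaw":[0.1, 0.1], "x":[0, 0], "y":[0, 0], "z":[0, 0], "wx":[0, 0], "wy":[0, 0], "wz":[-0.0159, -0.0318]}' >/dev/null; python3 m.py
python3 steer.py '{"jaw":[0.1, 0.1], "x":[0, 0], "y":[0, 0], "z":[0, 0], "wx":[0, 0], "wy":[0, 0], "wz":[-0.0159, -0.0318]}' >/dev/null; python3 m.py
python3 steer.py '{"jaw":[0.1, 0.1], "x":[0, 0], "y":[0, 0], "z":[0, 0], "wx":[0, 0], "wy":[0, 0], "wz":[-0.0095, -0.0191]}' >/dev/null; python3 m.py
python3 steer.py '{"jaw":[0.1, 0.1], "x":[0, 0], "y":[0, 0], "z":[0, 0], "wx":[0, 0], "wy":[0, 0], "wz":[-0.0064, -0.0127]}' >/dev/null; python3 m.py
```

```text
yaw 2.273 Mz -0.161 q7 1.779 [-0.7632  1.7318  4.7904] 40.014352183789015
yaw 2.375 Mz 0.183 q7 1.853 [-1.266   1.9452  5.1496] 40.00729023478925
yaw 2.475 Mz 0.098 q7 1.927 [-1.0902  1.3787  4.6322] 40.005826614797115
yaw 2.533 Mz -0.000 q7 1.972 [-0.5586  0.9655  5.3649] 39.99001764692366
yaw 2.571 Mz -0.660 q7 2.001 [-0.8462  2.7735  5.0679] 40.36665754392743
```

The end stop is felt at yaw 2.57 (Mz -0.66), with rest at 2.533. I'll hold at rest, then wind clockwise in steps and count clicks.

To row units: 0.038 rad / 3.1416 = 0.0121.

```bash
python3 steer.py '{"jaw":[0.1, 0.1, 0.1, 0.1, 0.1], "x":[0, 0, 0, 0, 0], "y":[0, 0, 0, 0, 0], "z":[0, 0, 0, 0, 0], "wx":[0, 0, 0, 0, 0], "wy":[0, 0, 0, 0, 0], "wz":[0, 0.0095, 0.0121, 0.0121, 0.0121]}' >/dev/null; python3 m.py
python3 steer.py '{"jaw":[0.1, 0.1], "x":[0, 0], "y":[0, 0], "z":[0, 0], "wx":[0, 0], "wy":[0, 0], "wz":[0.0159, 0.0302]}' >/dev/null; python3 m.py
python3 steer.py '{"jaw":[0.1, 0.1], "x":[0, 0], "y":[0, 0], "z":[0, 0], "wx":[0, 0], "wy":[0, 0], "wz":[0.0159, 0.0302]}' >/dev/null; python3 m.py
python3 steer.py '{"jaw":[0.1, 0.1], "x":[0, 0], "y":[0, 0], "z":[0, 0], "wx":[0, 0], "wy":[0, 0], "wz":[0.0159, 0.0302]}' >/dev/null; python3 m.py
python3 steer.py '{"jaw":[0.1, 0.1], "x":[0, 0], "y":[0, 0], "z":[0, 0], "wx":[0, 0], "wy":[0, 0], "wz":[0.0159, 0.0302]}' >/dev/null; python3 m.py
python3 steer.py '{"jaw":[0.1, 0.1], "x":[0, 0], "y":[0, 0], "z":[0, 0], "wx":[0, 0], "wy":[0, 0], "wz":[0.0159, 0.0302]}' >/dev/null; python3 m.py
python3 steer.py '{"jaw":[0.1, 0.1], "x":[0, 0], "y":[0, 0], "z":[0, 0], "wx":[0, 0], "wy":[0, 0], "wz":[0.0159, 0.0302]}' >/dev/null; python3 m.py
python3 steer.py '{"jaw":[0.1, 0.1], "x":[0, 0], "y":[0, 0], "z":[0, 0], "wx":[0, 0], "wy":[0, 0], "wz":[0.0159, 0.0302]}' >/dev/null; python3 m.py
python3 steer.py '{"jaw":[0.1, 0.1], "x":[0, 0], "y":[0, 0], "z":[0, 0], "wx":[0, 0], "wy":[0, 0], "wz":[0.0159, 0.0302]}' >/dev/null; python3 m.py
```

```text
yaw 2.534 Mz -0.005 q7 1.972 [-0.8322  2.4281  5.4231] 39.989353409036994
yaw 2.438 Mz 0.261 q7 1.900 [-1.1593  0.8499  5.4699] 40.04931787960231
yaw 2.343 Mz 0.163 q7 1.829 [-0.7518  2.03    5.6505] 40.00789909623563
yaw 2.247 Mz -0.137 q7 1.759 [-1.6527  1.3895  5.5847] 40.000191293656826
yaw 2.152 Mz 0.038 q7 1.691 [-0.5206  0.9038  5.4569] 39.9889453779906
yaw 2.058 Mz 0.287 q7 1.625 [-0.6793  1.1497  5.3575] 40.049064019694924
yaw 1.963 Mz 0.248 q7 1.560 [-0.3138  0.5997  4.4115] 40.008579287678
yaw 1.867 Mz -0.148 q7 1.494 [-0.7731  1.8259  4.2539] 40.000024773180485
yaw 1.772 Mz 0.040 q7 1.431 [-1.1634  0.3778  5.6077] 39.98890123330057
```

Two clicks are felt, with rests at 2.15 and 1.77. Two more to go.

To row units: 0.095 rad / 3.1416 = 0.0302.

```bash
python3 steer.py '{"jaw":[0.1, 0.1], "x":[0, 0], "y":[0, 0], "z":[0, 0], "wx":[0, 0], "wy":[0, 0], "wz":[0.0159, 0.0302]}' >/dev/null; python3 m.py
python3 steer.py '{"jaw":[0.1, 0.1], "x":[0, 0], "y":[0, 0], "z":[0, 0], "wx":[0, 0], "wy":[0, 0], "wz":[0.0159, 0.0302]}' >/dev/null; python3 m.py
python3 steer.py '{"jaw":[0.1, 0.1], "x":[0, 0], "y":[0, 0], "z":[0, 0], "wx":[0, 0], "wy":[0, 0], "wz":[0.0159, 0.0302]}' >/dev/null; python3 m.py
python3 steer.py '{"jaw":[0.1, 0.1], "x":[0, 0], "y":[0, 0], "z":[0, 0], "wx":[0, 0], "wy":[0, 0], "wz":[0.0159, 0.0302]}' >/dev/null; python3 m.py
python3 steer.py '{"jaw":[0.1, 0.1], "x":[0, 0], "y":[0, 0], "z":[0, 0], "wx":[0, 0], "wy":[0, 0], "wz":[0.0159, 0.0302]}' >/dev/null; python3 m.py
python3 steer.py '{"jaw":[0.1, 0.1], "x":[0, 0], "y":[0, 0], "z":[0, 0], "wx":[0, 0], "wy":[0, 0], "wz":[0.0159, 0.0302]}' >/dev/null; python3 m.py
python3 steer.py '{"jaw":[0.1, 0.1], "x":[0, 0], "y":[0, 0], "z":[0, 0], "wx":[0, 0], "wy":[0, 0], "wz":[0.0159, 0.0302]}' >/dev/null; python3 m.py
python3 steer.py '{"jaw":[0.1, 0.1, 0.1], "x":[0, 0, 0], "y":[0, 0, 0], "z":[0, 0, 0], "wx":[0, 0, 0], "wy":[0, 0, 0], "wz":[0.0159, 0.0302, 0.0302]}' >/dev/null; python3 m.py
```

```text
yaw 1.678 Mz 0.278 q7 1.369 [-1.1591  0.9586  6.0489] 40.04880929365754
yaw 1.583 Mz 0.201 q7 1.308 [-0.6831  0.1262  5.0997] 40.00910480506718
yaw 1.487 Mz -0.161 q7 1.247 [-0.8213  1.8066  6.2003] 40.00006791204214
yaw 1.392 Mz 0.022 q7 1.187 [-1.2072  0.9462  4.8877] 39.98889575712383
yaw 1.298 Mz 0.273 q7 1.129 [-0.5457  0.812   5.6505] 40.04837821237743
yaw 1.203 Mz 0.180 q7 1.071 [-0.8812  0.6713  5.048 ] 40.00996976159513
yaw 1.107 Mz -0.197 q7 1.013 [-0.7957  0.7824  5.3907] 39.999997364357114
yaw 1.013 Mz -0.070 q7 0.957 [-1.521   0.6781  6.7292] 39.989886581897736
```

Fourth click felt, resting at 1.01. I'll open and rise.

```bash
python3 steer.py '{"jaw":[0.6, 0.6, 0.6, 0.6, 0.6, 0.6, 0.6, 0.6], "x":[0, 0, 0, 0, 0, 0, 0, 0], "y":[0, 0, 0, 0, 0, 0, 0, 0], "z":[0, 0, 0, -0.02, -0.06, -0.1, -0.14, -0.14], "wx":[0, 0, 0, 0, 0, 0, 0, 0], "wy":[0, 0, 0, 0, 0, 0, 0, 0], "wz":[0, 0, 0, 0, 0, 0, 0, 0]}'
python3 -c "
from h import *
goal([.563,0.0,.23],1.61)"
```

```text
clock: 14.9
tool_pos: [0.4971, -0.1648, 0.2363]
eef_rot: [0.275, 0.961, 0.0, 0.005]
contact_force: [1.7, -0.4, -0.2]
opening: 0.599
finger_force: 0.0
shift [0.0313 0.1747 0.0066] turn [ 0.0003  0.0101 -0.5966] tooly 1.0134481623542617 q7 1.0348376398222385
```

To row units: -0.6 rad / 3.1416 = -0.191.

```bash
python3 steer.py '{"jaw":[0.6, 0.6, 0.6, 0.6, 0.6, 0.6, 0.6], "x":[0.007, 0.015, 0.022, 0.031, 0.031, 0.031, 0.031], "y":[0.04, 0.08, 0.12, 0.16, 0.175, 0.175, 0.175], "z":[0, 0, 0, 0, 0, 0, 0], "wx":[0, 0, 0, 0, 0, 0, 0], "wy":[0, 0, 0, 0, 0, 0, 0], "wz":[-0.0446, -0.0891, -0.1337, -0.1783, -0.191, -0.191, -0.191]}'
python3 - <<'E'
from h import *
import pickle
c=camrig.camera_params("wrist");im=camrig.snapshot("wrist")[:,:,::-1];cv2.imwrite("pics/w4.png",im);pickle.dump(c,open("w4.pkl","wb"))
cv2.imwrite("pics/top4.png",camrig.snapshot("top")[:,:,::-1])
E
```

```text
clock: 15.6
tool_pos: [0.5594, -0.0013, 0.2309]
eef_rot: [-0.02, 1.0, -0.001, -0.001]
contact_force: [-0.2, -0.3, -0.2]
opening: 0.598
finger_force: 0.0
```

View pics/w4.png

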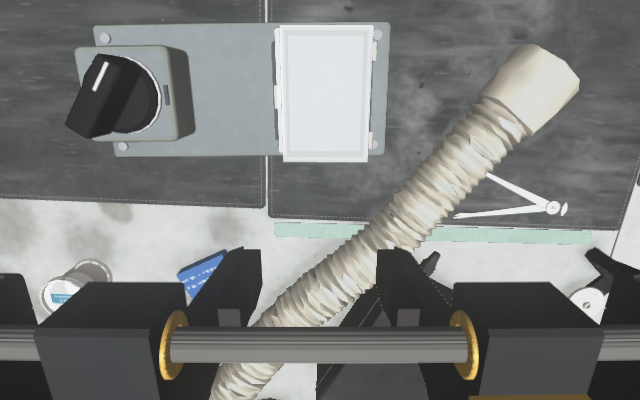

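The dial's pale line now runs (107,63)–(95,90), and the stack is square at (279–375, 26–162). A numeric check before handing in:

Run:
```python
from h import *
import pickle
c=pickle.load(open("w4.pkl","rb"))
a,b=plane((107,63),c,.121),plane((95,90),c,.121);d=b-a
ang=np.arctan2(d[1],d[0]);print("bar",ang,"dial",.945-ang)
P=np.array([(281,26),(375,26),(369,162),(284,162)],float);report(P,c,.121)
```

```text
bar -0.5424722300280667 dial 1.4874722300280667
centre [0.4873 0.0017 0.121 ] sides 0.06178932086938646 0.0910425241897119 long yaw 0.038572305343997006
```

Dial is about 1.5 rad (4 × 0.38) and the stack centre is within 2 mm with the lid at 0.121, so everything agrees.

```bash
python3 -c "
from plant import r, camrig
print(r.finish_job())"
```

```text
the job is handed in; nothing more can be done
None
```

I handed the job in at about 16 s; no verdict came back. The loose box measures within about 2 mm of square on the lower one. I wound the dial to its stop, brought it up four felt clicks and released it at about 1.5 rad. My moves kept clear of the model and jar, but I did not measure them again.

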